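# Put the beard trimmer back on its charging dock

## Robot

A 7-joint arm with a two-finger parallel gripper is mounted at the origin on the work surface. World frame = base frame: x ahead of the robot, y to its left, z up, the work surface at z = 0. Lengths are in mm, angles in degrees, forces in N, time in s.
With the tool pointing down it reaches from about 350 to 775 mm from the base axis. Payload 3.1 kg.
Tool frame: the origin (TCP) lies between the finger pads; the fingertips stand 17 mm ahead of it and the grasp point (between the pads) lies 2 mm behind it; z points along the fingers, y is the line along which they close (so a half turn about z gives the same grasp; the last joint's range is limited). The gripper opens to 85 mm and grips with 20 to 120 N. Pads are 22 mm wide; open, the fingers measure 114 mm over their backs; the gripper's body (76 mm by 85 mm) begins 54 mm behind the grasp point. The pads swing forward as they close: fully open they stand 13 mm farther back than shut.
Start: joints at [-70.972, 17.813, 0.802, 86.603, -0.252, 75.585, -1.558], TCP at [200.81, 512.047, 248.304] pointing down, gripper open.
Joint ranges: [-154.91, 154.91], [-16.99, 109.72], [-72.82, 74.43], [7.12, 147.25], [-82.49, 262.49], [11.32, 116.49], [-174.64, 174.64]. Speed limits (degrees/s): [159.86, 159.86, 180, 180, 180, 180, 180].

## Interface

Orientations are given as [roll, pitch, yaw] about the fixed x, y, z axes, in that order (R = Rz(yaw) Ry(pitch) Rx(roll)).
In Python, from cell import manip gives the robot as it stands. The module is installed in compiled form; this text tells all that it offers.
- The arm moves only by the shell command python3 -m handwheel 'ROWS' [FORCE]. ROWS is JSON, a list of rows, each a list of 7 numbers: the shift along the tool's x, y, z in m, then the turn, a rotation vector about the tool's x, y, z in degrees, then the closure, from 0 (fully open) to 1 (shut). In form: [[dx, dy, dz, rx, ry, rz, jaw], ...]. A call has exactly 10 rows; each row is the pose to reach, as a shift and turn from the pose commanded when the call began, along the tool's axes at that moment; what a row does not reach only later rows make up. A row lasts 1/12 s, in which the tool goes at most 41.7 mm and 7.16 degrees, less where a joint would pass 70% of its speed; a pose out of reach is approached as far as the arm can. A call with a gripper value outside its range is refused whole. The fingers move at their own pace and stop on an object; FORCE is the grip in N (left out, the last holds). Time passes only in rows, so rows that repeat a pose let the fingers close, or fill a call up. It gives the time, the measured TCP pose, the force, the opening and the grip force at its end, in the units of the state.
- manip.get_state(): the state, without advancing time (a new reading comes with each control period).
- manip.camera(name): name is "side" or "top" or "wrist"; returns a dict with "color" (384x512x3 uint8, red, green, blue), "depth" (384x512 float32, mm along the optical axis (not along the pixel's ray), 0 where there is no reading), "fov_y" (degrees; the focal length in pixels is half the picture's height over the tangent of half this angle, whatever the lens; pixels are square), "cx", "cy" (the principal point, pixels), "R" (3x3) and "t" (3): a world point X has camera coordinates R X + t. Camera axes: x right, y down, z forward; pixel columns grow to the right and rows downward; lengths in mm; the calibration is good to about 2 mm. The wrist camera is an equidistant fisheye: a pixel r from the principal point sees the ray r / f radians off the axis. A picture is of the moment at which its call begins.
- manip.close_job(): hands the job in; it is judged then, once.
The state is a dict: "clock": time; "joint_pos": joint angles; "qd": joint speeds; "tau": joint torques, N m; "tcp_pos": TCP position; "eef_rot": TCP orientation; "wrist_force": force on the tool from outside, world axes, zero at the start; "moment": the same for the moment, N m; "opening": finger opening in mm; "finger_force": force on a finger pad.
Only numpy, scipy, OpenCV 4.12 (cv2) and the standard library are available. Lean on these libraries where they do the work, as an engineer would, in place of code of your own. Each camera call takes 0.05 s, during which the arm holds its last target. There are 200 camera calls.

## Task

Pull the beard trimmer up out of the bathroom organiser, leaving the toothbrush and the razor standing in it, and lay it in the open channel of the charging dock with its grooved tail facing the hood. Let go of it there; then push it along the channel, tail first, until it clicks and is fully home in the hood, without ramming it. Do not drag or tip the organiser and do not knock over or shove the other toiletries.

Things in the scene. Friction and masses are not known exactly. Their poses are not given: they have to be found in the camera images.
- trimmer: black beard trimmer, 165 mm, about 170 g, upright in a beaker, tail down. Origin: tail tip; +z to the head. Round grey tail 0-40 mm: tip 16 mm across, 28 mm from 12 mm on, groove 20 mm across at 23-30 mm, 28 mm from 35 mm. Straight body 40-147 mm: 34 wide (its x), 28 thick (its y). Head 147-165 mm: 30 x 22 mm, flat end. Either broad face may be up in the dock
- trimmer_head (a point): centre of the flat head end of the trimmer, 165 mm from the tail tip (the trimmer balances 88 mm from the tail tip)
- organiser: white ceramic organiser, loose, 1.3 kg: foot 215 x 85 x 8 mm with three square open beakers in a row along its x, centres at x = -72, 0, +72 mm, each 48 mm outside, wall 4 mm, rim 85 mm and inner floor 12 mm above the counter. Origin: centre of its underside, z up
- toothbrush: white electric toothbrush, round handle 29 mm across, slim neck and small brush head, 180 mm tall, upright in another beaker; origin at the centre of its foot, z up its length
- razor: steel safety razor, round foot 30 mm, thin handle 12 mm, T head 43 by 12 mm, 121 mm tall, upright in the third beaker; origin at the centre of its foot, z up its length
- dock: white fixed charging dock 170 x 62 mm. Origin: centre of underside; +x is the push direction. Open channel x -80 to +33 mm: floor 16 mm above the counter, 39 mm between walls 8 mm high, -x end open. Hood x +33 to +70 mm, 58 mm high: opening 31 mm wide, 31 mm high from the floor, stop face at x = +70. Two sprung balls in the hood's sides enter the tail's groove at home; passing them takes 5-10 N
- dock_stop (a point): centre of the dock's stop face, 30 mm above the counter, where the tail tip lies when the trimmer is home; axes as the dock's
- dock_mouth (a point): centre of the hood's mouth, 37 mm before the stop, 30 mm above the counter
- catch_left (a joint): travel of the sprung ball on the dock's +y side: 0 = out, grows to 0.005 m as it is pressed outward by the tail passing; back near 0 when it lies in the groove
- catch_right (a joint): the same on the dock's -y side
- bottle_a: tall grey bottle with white cap, 68 mm across, 218 mm high, bystander; origin at the centre of its foot, z up
- bottle_b: tall grey bottle with white cap, 68 mm across, 198 mm high, bystander; origin at the centre of its foot, z up
- tube_a: black tube standing on its cap, 50 mm wide, 139 mm high, bystander; origin at the centre of its foot, z up
- tube_b: white tube standing on its cap, 50 mm wide, 139 mm high, bystander; origin at the centre of its foot, z up
- jar: low amber jar, 64 mm across, 55 mm high, bystander; origin at the centre of its foot

How it is judged:
By the outcome, as a careful person would: the job done as asked, in the order asked, and still so for the second after the job is handed in, with the robot touching nothing.
It also fails if it takes over 54 s, if anything falls off the work surface, if the arm or the gripper's body presses on something with over 40 N, if the wrist force passes 120 N, or if a joint passes its speed limit or range.

## Working session

There is one attempt and no reset: what is moved stays moved. The work goes in short steps, Python scripts to look and compute and a shell command to move; the robot and the scene stay as the last step left them, time stands still between calls to the robot, and variables do not carry over. Pictures are saved under pics/ and viewed, at most 10 in all, crops included, and the job is handed in when it is done.

```bash
mkdir -p pics; cat > h.py <<'E'
import numpy as np, cv2
from cell import manip
def cam(n):
    c=manip.camera(n); c['f']=c['color'].shape[0]/2/np.tan(np.radians(c['fov_y']/2)); c['n']=n
    return c
def cloud(c):
    d=c['depth'];v,u=np.mgrid[:d.shape[0],:d.shape[1]]
    X=rays(c,u.ravel(),v.ravel())*d.ravel()[:,None]
    P=(X-c['t'])@np.array(c['R'])
    P[d.ravel()==0]=np.nan
    return P.reshape(d.shape+(3,))
def rays(c,u,v):
    x=(np.asarray(u,float)-c['cx'])/c['f'];y=(np.asarray(v,float)-c['cy'])/c['f']
    if c['n']=='wrist':
        r=np.hypot(x,y)+1e-9;k=np.tan(r)/r;x,y=x*k,y*k
    return np.stack([x,y,np.ones_like(x)],-1)
def toplane(c,u,v,z):
    R=np.array(c['R']);o=-R.T@np.array(c['t']);d=rays(c,u,v)@R
    return o+d*((z-o[2])/d[...,2])[...,None]
E
python3 - <<'E'
from h import *
import pickle
a=[]
for n in ('top','side','wrist'):
    c=cam(n);a.append(c);print(n,c['fov_y'],c['cx'],c['cy'],-np.array(c['R']).T@c['t'],np.array(c['R'])[2])
pickle.dump(a,open('c0.pkl','wb'))
s=manip.get_state();print(s)
for c in a[:2]: cv2.imwrite(f"pics/{c['n']}0.png",cv2.resize(c['color'][...,::-1],(800,600),interpolation=cv2.INTER_CUBIC))
E
```

```text
top 46.821434044049994 254.5634937109822 194.3167932159399 [ 517.6931378   -27.91904156 1678.51590889] [ 0.07626844 -0.00253321 -0.9970841 ]
side 55.729838050693246 254.4788886520616 186.91405012252835 [-237.12864604 -412.42083719 1019.18199053] [ 0.65256716  0.29198919 -0.69921271]
wrist 65.70646984690485 250.55652394761202 191.8286578220849 [124.59482787 542.12586538 373.67512829] [ 0.29419457 -0.11795591 -0.94843869]
{'clock': 0.15, 'joint_pos': array([-70.97325071,  17.84994223,   0.79907676,  86.66982164,
        -0.25465206,  75.58407854,  -1.5596383 ]), 'qd': array([-0.07414805, -0.14131373,  0.02540407, -0.31369188, -0.05593999,
        0.0452271 , -0.02639943]), 'tau': array([ 6.01839693e-04, -3.80273473e+01,  1.46348868e-01, -2.30847502e+01,
        1.22552741e-02,  9.72688693e-03, -2.06711491e-05]), 'tcp_pos': array([200.58346501, 511.56715383, 247.47744185]), 'eef_rot': array([-1.79897913e+02,  1.18817878e-03,  1.58589161e+02]), 'wrist_force': array([-0.26600577,  0.10185042, -0.48530809]), 'moment': array([-0.02022704, -0.00032773,  0.01069779]), 'finger_force': 0.0, 'opening': 85.51862124703243}
```

View pics/top0.png

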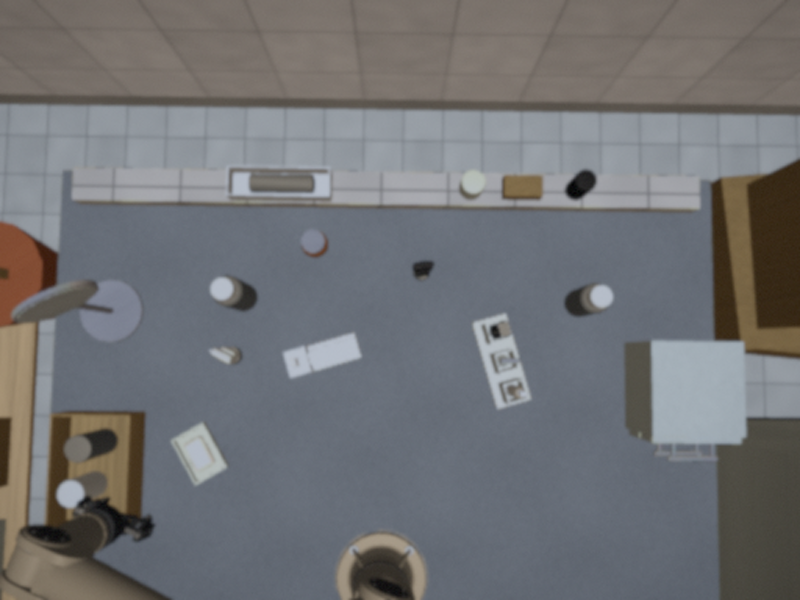

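View pics/side0.png

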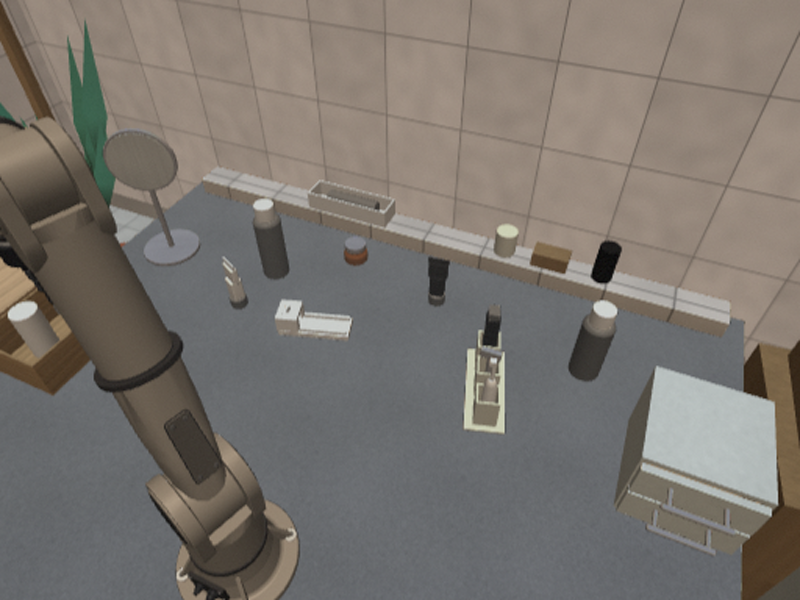

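The top view (800x600) shows the organiser near (502,360): the trimmer is in the far beaker (497,330), the razor in the middle and the toothbrush nearest. The dock is at (322,356) with its hood on the left (297,360). The side view confirms this, with the black trimmer at (493,325) and the dock at (313,320).

```bash
python3 - <<'E'
from h import *
import pickle
T,S,W=pickle.load(open('c0.pkl','rb'))
for c in (T,S):
    P=cloud(c);col=c['color'].astype(int)
    print(c['n'],'counter z',np.nanmedian(P[200:340,200:300,2]) )
    u0=.64
    def box(b): return tuple(int(k*u0) for k in b)
    regs={'T':{'org':(465,305,540,415),'dock':(275,325,370,385)},'S':{'org':(455,295,515,440),'dock':(268,290,360,345)}}['T' if c['n']=='top' else 'S']
    for k,b in regs.items():
        x0,y0,x1,y1=box(b);p=P[y0:y1,x0:x1].reshape(-1,3);q=col[y0:y1,x0:x1].reshape(-1,3)
        ok=np.isfinite(p[:,2]);p=p[ok];q=q[ok]
        g=q.min(1)
        bins=[(4,13),(13,22),(22,45),(45,75),(75,95),(95,125),(125,160),(160,210)]
        for lo,hi in bins:
            m=(p[:,2]>lo)&(p[:,2]<hi)
            if m.sum()>3:
                r=cv2.minAreaRect(p[m][:,:2].astype(np.float32));print(k,lo,hi,m.sum(),np.median(p[m],0).round(),'rect',np.round(r[0]),np.round(r[1]),round(r[2],1),'bright',np.median(g[m]))
x0,y0,x1,y1=290,185,350,270
a=cv2.resize(T['color'][y0:y1,x0:x1,::-1],None,fx=7,fy=7,interpolation=cv2.INTER_CUBIC)
b=cv2.resize(S['color'][185:285,285:335,::-1],(298,595),interpolation=cv2.INTER_CUBIC)
cv2.imwrite('pics/crop1.png',np.hstack([a,b]))
E
```

```text
top counter z 0.4502141348574073
org 4 13 805 [ 521. -269.    7.] rect [ 517. -281.] [259. 177.] 0.7 bright 159.0
org 13 22 102 [ 514. -275.   15.] rect [ 511. -280.] [211.  82.] 17.0 bright 167.5
org 22 45 98 [ 503. -281.   30.] rect [ 511. -280.] [185.  46.] 16.4 bright 133.0
org 45 75 102 [ 472. -281.   61.] rect [ 510. -281.] [189.  47.] 16.3 bright 120.5
org 75 95 193 [ 497. -280.   84.] rect [ 511. -282.] [191.  49.] 16.7 bright 157.0
org 95 125 39 [ 455. -292.  118.] rect [ 515. -277.] [166.  32.] 22.0 bright 96.0
org 125 160 90 [ 515. -278.  134.] rect [ 515. -280.] [171.  41.] 21.7 bright 128.0
org 160 210 85 [ 576. -264.  177.] rect [ 515. -276.] [165.  25.] 13.1 bright 123.0
dock 4 13 364 [528. 138.   6.] rect [522. 151.] [139. 223.] 0.7 bright 106.0
dock 13 22 331 [528. 122.  17.] rect [540. 159.] [106. 184.] 17.0 bright 182.0
dock 22 45 128 [521. 124.  25.] rect [522. 137.] [ 60. 148.] 17.0 bright 179.0
dock 45 75 246 [503. 201.  59.] rect [504. 201.] [62. 52.] 17.0 bright 179.0
side counter z 1.668925215777056
org 4 13 819 [ 522. -266.    8.] rect [ 597. -262.] [421. 14
[... 213 characters left out ...]
 63.] rect [ 511. -283.] [195.  48.] 16.7 bright 96.0
org 75 95 289 [ 489. -284.   86.] rect [ 512. -281.] [195.  46.] 16.9 bright 117.0
org 95 125 148 [ 508. -281.  114.] rect [ 509. -284.] [167.  40.] 20.9 bright 78.0
org 125 160 181 [ 514. -277.  135.] rect [ 512. -281.] [168.  40.] 20.5 bright 94.0
org 160 210 121 [ 569. -270.  178.] rect [ 516. -284.] [169.  24.] 17.3 bright 98.0
dock 4 13 297 [563. 155.   5.] rect [550. 176.] [182. 239.] 23.8 bright 107.0
dock 13 22 327 [527. 127.  18.] rect [518. 142.] [ 60. 168.] 18.1 bright 194.0
dock 22 45 219 [508. 145.  26.] rect [519. 147.] [ 63. 165.] 18.3 bright 165.0
dock 45 75 226 [498. 198.  60.] rect [502. 200.] [66. 53.] 16.6 bright 200.0
```

View pics/crop1.png

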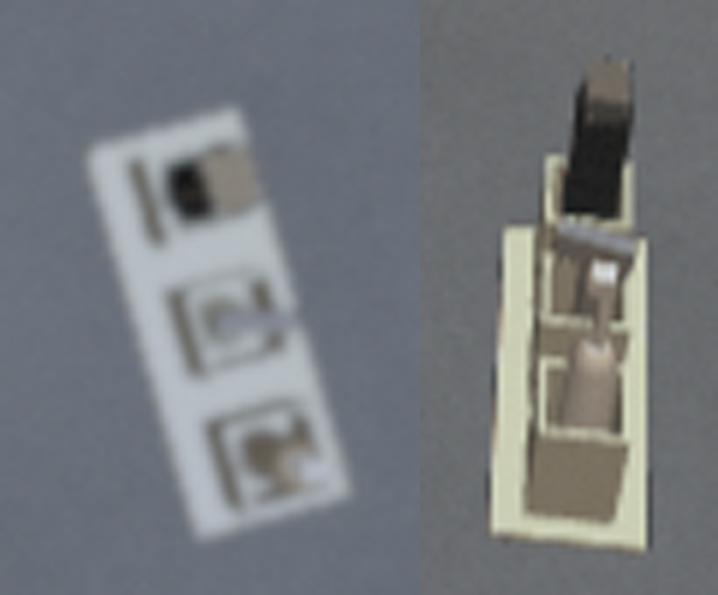

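```bash
python3 -m handwheel '[[-0.036,-0.019,-0.008,0,0,5.2,0.2],[-0.072,-0.038,-0.016,0,0,10.3,0.3],[-0.108,-0.057,-0.024,0,0,15.5,0.3],[-0.144,-0.076,-0.032,0,0,20.6,0.3],[-0.18,-0.095,-0.04,0,0,25.8,0.3],[-0.216,-0.114,-0.048,0,0,31,0.3],[-0.252,-0.133,-0.056,0,0,36.1,0.3],[-0.288,-0.152,-0.064,0,0,41.3,0.3],[-0.324,-0.171,-0.072,0,0,46.4,0.3],[-0.36,-0.19,-0.08,0,0,51.6,0.3]]'
python3 - <<'E'
from h import *
import pickle
T,S,W=pickle.load(open('c0.pkl','rb'))
s=manip.get_state();print(s['tcp_pos'],s['eef_rot'],s['opening'],s['joint_pos'].round())
for c,k in ((T,'T'),(S,'S')):
    P=cloud(c).reshape(-1,3);P=P[np.isfinite(P).all(1)]
    # trimmer
    for lo,hi in((100,130),(130,165),(168,190)):
        m=(P[:,2]>lo)&(P[:,2]<hi)&(np.hypot(P[:,0]-578,P[:,1]+262)<40);print(k,lo,m.sum(),P[m].mean(0).round(1),cv2.minAreaRect(P[m][:,:2].astype(np.float32)))
    # objects above 30mm
    m=(P[:,2]>30)&(P[:,2]<230)&(P[:,0]>300)&(P[:,0]<800)&(abs(P[:,1])<600)
    g=np.zeros((120,50),np.uint8);i=((P[m][:,1]+600)//10).astype(int);j=((P[m][:,0]-300)//10).astype(int);g[i,j]=1
    n,l,st,ce=cv2.connectedComponentsWithStats(g)
    for a in range(1,n):
        if st[a,4]>8: print(k,(300+ce[a][0]*10+5).round(),(ce[a][1]*10-595).round(),st[a,2]*10,st[a,3]*10)
E
```

```text
clock: 0.98
tcp_pos: [467.3, 202.0, 328.6]
eef_rot: [-180.0, -0.0, 106.8]
wrist_force: [-0.3, 1.1, 0.1]
opening: 60.1
finger_force: 0.0
[467.27203511 201.98393121 328.6184872 ] [-1.79994394e+02 -1.96027818e-02  1.06750377e+02] 60.11589913275381 [-44.  11.  23.  85.  -4.  85.  -4.]
T 100 10 [ 578.  -248.7  119.1] ((577.3394165039062, -248.9059600830078), (28.999156951904297, 1.789497971534729), 15.176711082458496)
T 130 28 [ 578.5 -253.9  152.1] ((580.47265625, -261.1813049316406), (33.69341278076172, 26.150251388549805), 18.212383270263672)
T 168 62 [ 581.1 -262.   176.3] ((580.9802856445312, -262.52496337890625), (29.18926239013672, 22.833219528198242), 16.891895294189453)
T 452.0 -585.0 220 30
T 653.0 -463.0 80 70
T 443.0 -300.0 70 60
T 511.0 -283.0 60 70
T 581.0 -258.0 60 60
T 720.0 -87.0 40 50
T 779.0 171.0 50 60
T 503.0 201.0 80 80
T 655.0 338.0 70 80
T 518.0 361.0 50 60
T 312.0 440.0 30 50
T 350.0 574.0 90 40
S 100 58 [ 567.4 -265.8  115.8] ((569.5822143554688, -261.0565185546875), (35.906620025634766, 20.854984283447266), 72.64147186279297)
S 130 78 [ 569.  -264.8  148.9] ((573.1697387695312, -258.9367370605469), (38.339080810546875, 20.74969482421875), 59.66350555419922)
S 168 66 [ 578.4 -264.5  177.5] ((581.44091796875, -264.0706787109375), (32.9603271484375, 22.654020309448242), 17.18075180053711)
S 453.0 -586.0 240 30
S 647.0 -469.0 70 80
S 441.0 -303.0 70 70
S 546.0 -271.0 140 90
S 719.0 -91.0 40 60
S 778.0 169.0 50 80
S 502.0 200.0 80 80
S 651.0 337.0 70 70
S 510.0 360.0 40 60
```

```bash
python3 -m handwheel '[[-0.036,-0.003,0.01,0,-7,0,0.3],[-0.072,-0.006,0.02,0,-14,0,0.3],[-0.108,-0.009,0.03,0,-21,0,0.3],[-0.144,-0.012,0.04,0,-28,0,0.3],[-0.18,-0.015,0.05,0,-35,0,0.3],[-0.216,-0.018,0.06,0,-42,0,0.3],[-0.252,-0.021,0.07,0,-49,0,0.3],[-0.288,-0.023,0.08,0,-56,0,0.3],[-0.324,-0.025,0.09,0,-63,0,0.3],[-0.358,-0.026,0.099,0,-70,0,0.3]]'
python3 - <<'E'
from h import *
s=manip.get_state();print(s['tcp_pos'],s['eef_rot'],s['opening'],s['joint_pos'].round(),s['wrist_force'])
c=cam('wrist');print(-np.array(c['R']).T@c['t'])
cv2.imwrite('pics/w1.png',c['color'][...,::-1])
E
```

```text
clock: 1.82
tcp_pos: [546.9, -146.4, 228.9]
eef_rot: [179.7, 70.1, 106.9]
wrist_force: [-0.4, -0.9, -0.7]
opening: 59.7
finger_force: 0.0
[ 546.92254299 -146.41128785  228.88382979] [179.74110927  70.13368452 106.9322184 ] 59.68265142820839 [-50.  31.  36. 115.  63.  63. -44.] [-0.35588918 -0.85870263 -0.74877906]
[503.93293691  -6.42000453 195.37990644]
```

View pics/w1.png

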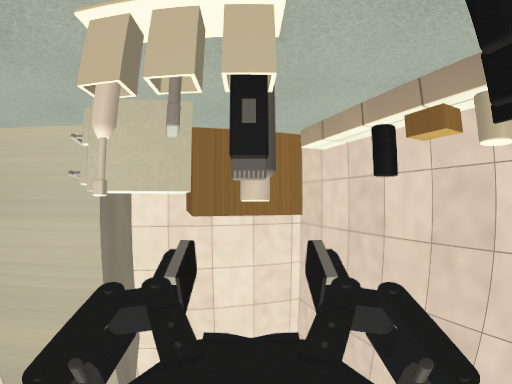

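The wrist view shows the trimmer at column 252 with its broad face towards the gripper. The finger midpoint is at column 253, so the jaws are centred on it. The razor (175,105) and toothbrush (100,150) are clear on the left.

```bash
python3 -m handwheel '[[0.017,0,0.006,0,-4,0,0.3],[0.034,0,0.012,0,-8,0,0.3],[0.051,0,0.018,0,-12,0,0.3],[0.068,0,0.025,0,-16,0,0.3],[0.085,0,0.031,0,-20,0,0.3],[0.080,0,0.045,0,-20,0,0.3],[0.076,0,0.056,0,-20,0,0.3],[0.072,0,0.067,0,-20,0,0.3],[0.068,0,0.078,0,-20,0,0.3],[0.0645,0,0.087,0,-20,0,0.3]]'
python3 - <<'E'
from h import *
import pickle
s=manip.get_state();print(s['joint_pos'].round())
p=s['tcp_pos']
from scipy.spatial.transform import Rotation as Ro
R=Ro.from_euler('xyz',s['eef_rot'],degrees=True).as_matrix();print(R.round(3))
print('in tool:',R.T@(np.array([581,-262.7,139])-p))
c=cam('wrist');P=cloud(c);q=P.reshape(-1,3);col=c['color'].reshape(-1,3)
m=(q[:,2]>95)&(q[:,2]<200)&(np.hypot(q[:,0]-581,q[:,1]+262)<45);print(m.sum())
for lo,hi in((95,120),(120,150),(150,170),(170,190)):
    k=m&(q[:,2]>lo)&(q[:,2]<hi);
    if k.sum(): L=(q[k]-p)@R; print(lo,k.sum(),'tool x,y,z pct',np.percentile(L,[3,50,97],axis=0).round(1).tolist())
E
```

```text
clock: 2.7
tcp_pos: [563.9, -206.1, 142.4]
eef_rot: [97.3, 89.6, 24.1]
wrist_force: [-0.3, 0.3, -0.6]
opening: 59.6
finger_force: 0.0
[-47.  60.  38. 115.  73.  61. -71.]
[[ 0.006  0.957  0.289]
 [ 0.003  0.289 -0.957]
 [-1.     0.007 -0.001]]
in tool: [ 3.37934054e+00 -4.09948062e-03  5.91745729e+01]
6128
95 2279 tool x,y,z pct [[23.1, -15.8, 43.4], [35.3, -0.1, 44.7], [46.7, 15.9, 46.5]]
120 2335 tool x,y,z pct [[-6.6, -15.6, 43.6], [7.9, 0.5, 44.8], [21.5, 16.1, 46.5]]
150 1141 tool x,y,z pct [[-26.9, -14.5, 43.8], [-16.2, 0.5, 46.3], [-8.0, 15.5, 48.7]]
170 373 tool x,y,z pct [[-34.6, -13.2, 45.9], [-30.8, 1.3, 47.4], [-27.8, 15.0, 48.8]]
```

```bash
python3 -m handwheel '[[0.001,0,0.014,0,0,0,0.3],[0.002,0,0.028,0,0,0,0.3],[0.003,0,0.042,0,0,0,0.3],[0.003,0,0.052,0,0,0,0.3],[0.003,0,0.057,0,0,0,0.3],[0.003,0,0.057,0,0,0,0.3],[0.003,0,0.057,0,0,0,0.45],[0.003,0,0.057,0,0,0,0.6],[0.003,0,0.057,0,0,0,0.8],[0.003,0,0.057,0,0,0,0.8]]' 50; python3 -c "
from cell import manip;s=manip.get_state();print(s['tcp_pos'],s['eef_rot'],s['opening'],s['finger_force'])"
```

```text
clock: 3.58
tcp_pos: [580.8, -257.0, 135.4]
eef_rot: [-170.3, 89.9, 116.8]
wrist_force: [1.1, 1.3, 0.1]
opening: 32.6
finger_force: 51.9
[ 580.76351406 -256.96423889  135.4240424 ] [-170.29844329   89.94590893  116.77079682] 32.63000349449185 51.85785233974457
```

```bash
python3 -m handwheel '[[0,0,0,0,0,0,0.8],[-0.004,0,0,0,0,0,0.8],[-0.01,0,0,0,0,0,0.8],[-0.02,0,0,0,0,0,0.8],[-0.032,0,0,0,0,0,0.8],[-0.045,0,0,0,0,0,0.8],[-0.06,0,0,0,0,0,0.8],[-0.075,0,0,0,0,0,0.8],[-0.09,0,0,0,0,0,0.8],[-0.1,0,0,0,0,0,0.8]]'; python3 - <<'E'
from h import *
from scipy.spatial.transform import Rotation as Ro
s=manip.get_state();p=s['tcp_pos']
R=Ro.from_euler('xyz',s['eef_rot'],degrees=True).as_matrix();print(R.round(3),s['joint_pos'].round())
c=cam('wrist');P=cloud(c);q=P.reshape(-1,3)
L=(q-p)@R
m=(abs(L[:,1])<20)&(abs(L[:,2])<35)&(L[:,0]<190)&(L[:,0]>14)
for lo in range(10,190,20):
    k=m&(L[:,0]>lo)&(L[:,0]<lo+20)
    if k.sum()>20: print(lo,k.sum(),np.percentile(L[k],[2,50,98],axis=0).round(1).tolist())
c2=cam('side');cv2.imwrite('pics/lift.png',np.hstack([c['color'],c2['color']])[...,::-1][:, :, :])
im=np.hstack([cv2.resize(c['color'],(400,300)),cv2.resize(c2['color'],(400,300))])
cv2.imwrite('pics/lift.png',im[...,::-1])
E
```

```text
clock: 4.42
tcp_pos: [579.9, -258.6, 238.4]
eef_rot: [65.5, 89.9, -7.6]
wrist_force: [-0.2, 0.5, -0.7]
opening: 33.0
finger_force: 51.9
[[ 0.002  0.957  0.291]
 [-0.     0.291 -0.957]
 [-1.     0.002  0.001]] [-45.  50.  46. 116.  80.  58. -64.]
10 2407 [[14.5, -15.9, -10.1], [22.5, -0.0, -8.6], [29.7, 16.2, -6.6]]
30 3544 [[30.4, -16.2, -9.6], [40.4, -0.0, -8.4], [49.7, 16.0, -6.6]]
50 4004 [[50.5, -16.3, -10.3], [60.4, -0.2, -8.8], [69.6, 15.8, -6.8]]
70 3718 [[70.4, -15.8, -9.7], [79.0, -0.4, -8.1], [89.4, 15.3, -0.9]]
90 2645 [[90.4, -12.4, -8.9], [101.7, -0.5, -4.4], [109.6, 11.4, 2.8]]
110 1186 [[110.1, -11.9, -8.6], [115.0, -0.5, -4.4], [122.3, 10.5, 1.7]]
```

View pics/lift.png

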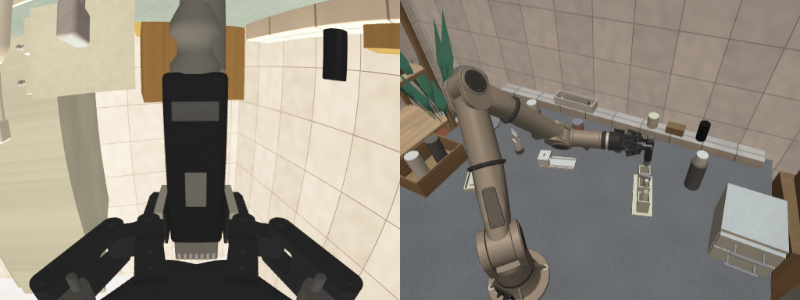

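The wrist view shows the trimmer held straight, tail up in the picture, grey tail at (200,40). The side view shows it clear of the organiser, which has not moved.

```bash
python3 -m handwheel '[[0,0.003,-0.015,0,4,0,0.8],[0,0.008,-0.04,0,10,0,0.8],[0,0.014,-0.07,0,17,0,0.8],[0,0.02,-0.1,0,24,0,0.8],[0,0.026,-0.13,0,31,0,0.8],[0,0.032,-0.16,0,38,0,0.8],[0,0.038,-0.19,0,45,0,0.8],[0,0.044,-0.22,0,52,0,0.8],[0,0.05,-0.25,0,59,0,0.8],[0,0.056,-0.28,0,66,0,0.8]]'; python3 -c "
from cell import manip;s=manip.get_state();print(s['tcp_pos'],s['eef_rot'],s['opening'],s['finger_force'],s['joint_pos'].round())"
```

```text
clock: 5.35
tcp_pos: [551.4, 28.5, 236.2]
eef_rot: [-180.0, 23.6, 107.1]
wrist_force: [0.2, -0.1, -2.5]
opening: 33.3
finger_force: 51.7
[551.39473452  28.49776766 236.24895515] [-179.9834818    23.5983064   107.05447482] 33.26223251228069 51.73501789569855 [-39.  18.  25.  94.  17.  70.  -4.]
```

```bash
python3 -m handwheel '[[0.005,0.001,0.006,0,3,0,0.8],[0.011,0.001,0.013,0,6,0,0.8],[0.017,0.002,0.02,0,10,0,0.8],[0.022,0.002,0.028,0,14,0,0.8],[0.028,0.003,0.035,0,18,0,0.8],[0.034,0.003,0.042,0,21,0,0.8],[0.039,0.004,0.048,0,24,0,0.8],[0.043,0.004,0.053,0,24,0,0.8],[0.043,0.004,0.053,0,24,0,0.8],[0.043,0.004,0.053,0,24,0,0.8]]'
cat > dock.py <<'E'
from h import *
from scipy.spatial.transform import Rotation as Ro
s=manip.get_state();p=s['tcp_pos'];print(p,s['eef_rot'],s['opening'],s['joint_pos'].round())
R=Ro.from_euler('xyz',s['eef_rot'],degrees=True).as_matrix()
c=cam('wrist');P=cloud(c);cv2.imwrite('pics/w_dock.png',c['color'][...,::-1])
np.savez('wd.npz',P=P,R=R,p=p,col=c['color'])
q=P.reshape(-1,3);L=(q-p)@R
print('counter',np.nanmedian(q[abs(q[:,2])<4,2]))
for lo,hi in((53,63),(20.5,28),(12,20)):
    k=(q[:,2]>lo)&(q[:,2]<hi)&(np.hypot(q[:,0]-520,q[:,1]-144)<115)
    if k.sum()>20: r=cv2.minAreaRect(q[k][:,:2].astype(np.float32));print('dock',lo,k.sum(),np.median(q[k],0).round(1),r,'tool',np.percentile(L[k],[1,50,99],axis=0).round(1).tolist())
for lo in range(20,130,20):
    k=(abs(L[:,1])<22)&(abs(L[:,2])<20)&(L[:,0]>lo)&(L[:,0]<lo+20)
    if k.sum()>20: print('trim',lo,np.percentile(L[k],[2,50,98],axis=0).round(1).tolist())
E
python3 dock.py
```

```text
clock: 6.18
tcp_pos: [549.8, 45.0, 169.0]
eef_rot: [-179.8, 0.0, 107.0]
wrist_force: [-0.4, 0.9, -1.5]
opening: 32.7
finger_force: 51.7
[549.7972443   44.95203528 169.03568876] [-1.79839083e+02  9.37832925e-03  1.07030987e+02] 32.69984508906681 [-22.  22.  21.  94.  -8.  66.  18.]
counter 0.7575522609970794
dock 53 978 [522.2 192.2  58.7] ((507.1119689941406, 189.04483032226562), (62.51253890991211, 24.886978149414062), 17.40964126586914) tool [[138.2, -29.3, 108.4], [152.8, 18.9, 110.3], [162.1, 32.5, 113.5]]
dock 20.5 432 [538.6 156.2  24.7] ((518.23486328125, 153.98477172851562), (55.98912811279297, 52.7735481262207), 14.732826232910156) tool [[87.9, -25.6, 142.2], [113.4, 24.8, 144.3], [138.4, 29.1, 147.2]]
dock 12 259 [540.6 155.2  16.4] ((518.3468627929688, 151.96981811523438), (62.17766189575195, 52.89453125), 17.432300567626953) tool [[86.2, -29.3, 149.5], [112.8, 30.5, 152.6], [138.1, 32.8, 155.0]]
trim 20 [[20.4, -16.3, -9.9], [30.4, -0.2, -8.4], [39.6, 16.0, -6.6]]
trim 40 [[40.4, -16.4, -9.8], [50.3, -0.2, -8.4], [59.6, 15.8, -6.5]]
trim 60 [[60.4, -16.4, -10.2], [70.2, -0.5, -8.7], [79.6, 15.6, -6.7]]
trim 80 [[80.3, -13.9, -9.3], [88.0, -0.5, -5.9], [99.4, 13.2, 2.1]]
trim 100 [[100.5, -12.8, -8.9], [108.6, -0.5, -5.2], [119.3, 11.7, 2.7]]
trim 120 [[120.0, -8.9, -4.5], [121.8, -0.9, -2.3], [123.8, 7.0, 3.0]]
```

View pics/w_dock.png

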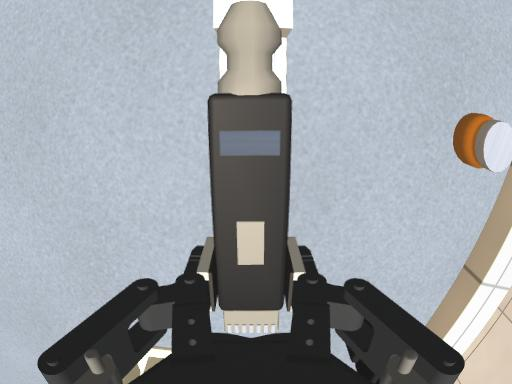

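The trimmer lies along the tool axis at column 250, and its tail points at the hood. White dock walls show on both sides of the tail at columns 215–290. The dock measures about 2 mm to the tool's +y, so I'll lower part way, shift and re-measure.

```bash
python3 -m handwheel '[[0,0,0.008,0,0,0,0.8],[0,0.001,0.02,0,0,0,0.8],[0,0.001,0.035,0,0,0,0.8],[0,0.002,0.05,0,0,0,0.8],[0,0.002,0.065,0,0,0,0.8],[0,0.002,0.078,0,0,0,0.8],[0,0.002,0.085,0,0,0,0.8],[0,0.002,0.09,0,0,0,0.8],[0,0.002,0.09,0,0,0,0.8],[0,0.002,0.09,0,0,0,0.8]]'
python3 dock.py; python3 - <<'E'
from h import *
z=np.load('wd.npz');q=z['P'].reshape(-1,3);L=(q-z['p'])@z['R']
for nm,k in (('hood',(q[:,2]>50)&(q[:,2]<63)),('wall',(q[:,2]>20)&(q[:,2]<28)&(L[:,0]<136)&(abs(L[:,1])<40))):
    A=L[k&(L[:,0]>70)&(abs(L[:,1])<45)]
    xs=[];lo=[];hi=[]
    for x in np.arange(70,170,4):
        a=A[(A[:,0]>x)&(A[:,0]<x+4)]
        if len(a)>15: xs.append(x+2);lo.append(np.percentile(a[:,1],1));hi.append(np.percentile(a[:,1],99))
    if len(xs)>2: print(nm,len(A),np.round(xs),'\nlo',np.round(lo,1),'\nhi',np.round(hi,1),'mid',np.polyfit(xs,(np.array(lo)+hi)/2,1))
E
```

```text
clock: 7.07
tcp_pos: [553.1, 45.3, 80.4]
eef_rot: [180.0, 0.0, 107.0]
wrist_force: [-0.2, -0.8, -0.9]
opening: 33.3
finger_force: 51.7
[553.0660351   45.28888976  80.41746461] [1.79956308e+02 1.26994889e-02 1.07015951e+02] 33.3241241371595 [-21.  28.  19.  99. -11.  55.  20.]
counter 0.7327158753561824
dock 20.5 3003 [510.7 145.6  24.7] ((526.600830078125, 126.10083770751953), (62.384979248046875, 117.0684585571289), 17.261425018310547) tool [[29.7, -29.4, 53.5], [105.4, -22.0, 55.7], [139.3, 25.6, 59.3]]
dock 12 1990 [510.3 143.6  16.6] ((526.8521728515625, 125.03172302246094), (62.534366607666016, 124.96983337402344), 17.137414932250977) tool [[23.4, -32.8, 60.9], [104.0, -15.9, 63.8], [145.9, 29.0, 65.9]]
trim 20 [[20.5, -16.3, -9.8], [30.4, -0.2, -8.5], [39.6, 15.9, -6.6]]
trim 40 [[40.4, -16.4, -9.7], [50.3, -0.2, -8.4], [59.6, 15.8, -6.6]]
trim 60 [[60.4, -16.5, -10.2], [70.2, -0.5, -8.7], [79.6, 15.6, -6.5]]
trim 80 [[80.3, -13.9, -9.2], [88.0, -0.5, -5.8], [99.5, 13.1, 2.1]]
trim 100 [[100.5, -12.9, -8.9], [108.6, -0.5, -5.2], [119.4, 11.7, 2.8]]
trim 120 [[120.2, -8.6, -4.6], [121.8, -0.9, -2.1], [123.9, 7.0, 2.3]]
wall 2385 [ 72  76  80  84  88  92  96 100 104 108 112 116 120 124 128 132 136] 
lo [-29.1 -29.  -29.4 -29.5 -28.7 -29.4 -29.2 -29.2 -29.3 -29.2 -29.2 -29.2
 -29.2 -29.3 -29.2 -29.3 -29.4] 
hi [25.4 25.9 25.2 25.2 25.6 25.6 25.  25.5 25.5 25.  25.5 25.6 25.  25.5
 25.4 25.2 25.7] mid [-1.49312511e-03 -1.75868646e+00]
```

```bash
cat > lat.py <<'E'
from h import *
import os
os.system('python3 dock.py | grep -v trim')
z=np.load('wd.npz');q=z['P'].reshape(-1,3);L=(q-z['p'])@z['R']
for nm,lo,hi in (('walltop',21,29),('base',12,20)):
    A=L[(q[:,2]>lo)&(q[:,2]<hi)&(L[:,0]>50)&(L[:,0]<134)&(abs(L[:,1])<40)]
    if len(A)>50: print(nm,len(A),np.percentile(A[:,1],[1,99]).round(1),np.percentile(A[:,1],[1,99]).mean().round(2),'z',np.median(A[:,2]))
for a in ((20,60),(60,80)):
    A=L[(abs(L[:,2]+8.5)<3)&(L[:,0]>a[0])&(L[:,0]<a[1])&(abs(L[:,1])<18)]
    print('trim',np.percentile(A[:,1],[1,99]).round(1),'z',np.median(A[:,2]))
E
python3 -m handwheel '[[0,0,0.003,0,0,0,0.8],[0,-0.001,0.008,0,0,0,0.8],[0,-0.0016,0.014,0,0,0,0.8],[0,-0.0016,0.02,0,0,0,0.8],[0,-0.0016,0.026,0,0,0,0.8],[0,-0.0016,0.03,0,0,0,0.8],[0,-0.0016,0.032,0,0,0,0.8],[0,-0.0016,0.032,0,0,0,0.8],[0,-0.0016,0.032,0,0,0,0.8],[0,-0.0016,0.032,0,0,0,0.8]]'
python3 lat.py
```

```text
clock: 7.95
tcp_pos: [551.5, 44.5, 48.3]
eef_rot: [180.0, 0.0, 107.0]
wrist_force: [-0.3, 0.3, -1.2]
opening: 32.8
finger_force: 51.7
[551.52938314  44.54854684  48.29464492] [1.79961041e+02 7.48894715e-03 1.06988139e+02] 32.83094110082823 [-20.  30.  19. 101. -12.  51.  21.]
counter 0.7307930968449782
dock 53 18660 [536.5  91.5  56.7] ((527.8994750976562, 91.89220428466797), (59.672035217285156, 130.18545532226562), 28.0579891204834) tool [[-8.6, -20.8, -12.3], [49.3, -0.2, -8.4], [114.8, 21.0, -5.0]]
dock 20.5 5836 [533.8 128.6  24.7] ((527.807861328125, 121.24655151367188), (55.60821533203125, 108.13302612304688), 17.14475440979004) tool [[27.8, -27.5, 22.0], [87.8, 19.3, 23.6], [132.5, 27.2, 26.6]]
dock 12 3400 [524.2 144.1  16.6] ((528.2261962890625, 120.20084381103516), (62.7076416015625, 115.72225952148438), 16.767501831054688) tool [[22.8, -31.0, 28.9], [103.7, 11.3, 31.7], [135.4, 30.6, 33.9]]
walltop 4830 [-27.6  27.2] -0.19 z 23.56308886184221
base 2932 [-31.   30.6] -0.21 z 31.61257040594993
trim [-16.7  16.2] z -8.436999223902049
trim [-16.8  16. ] z -8.671342237768277
```

```bash
python3 -m handwheel '[[0,0,0.001,0,0,0,0.8],[0,0,0.003,0,0,0,0.8],[0,0,0.005,0,0,0,0.8],[0,0,0.007,0,0,0,0.8],[0,0,0.009,0,0,0,0.8],[0,0,0.0105,0,0,0,0.8],[0,0,0.0115,0,0,0,0.8],[0,0,0.0115,0,0,0,0.8],[0,0,0.0115,0,0,0,0.8],[0,0,0.0115,0,0,0,0.8]]'
python3 lat.py
```

```text
clock: 8.83
tcp_pos: [551.3, 44.5, 36.6]
eef_rot: [180.0, 0.0, 107.0]
wrist_force: [0.3, -0.3, -0.9]
opening: 33.1
finger_force: 51.8
[551.27201738  44.50879494  36.55697548] [1.79991029e+02 4.13565789e-03 1.06986221e+02] 33.139976136026974 [-20.  31.  18. 102. -12.  49.  21.]
counter 0.7293196703915721
dock 53 972 [537.7  49.6  58.4] ((550.7669067382812, 46.44379425048828), (69.14146423339844, 23.099014282226562), 17.21200942993164) tool [[-8.9, -29.5, -26.4], [7.9, -16.3, -21.8], [13.1, 32.5, -16.6]]
dock 20.5 7306 [535.6 122.1  24.7] ((531.22412109375, 110.33050537109375), (55.974342346191406, 123.0698471069336), 16.847230911254883) tool [[26.4, -27.3, 10.1], [81.2, 19.5, 11.8], [128.6, 27.4, 15.2]]
dock 12 4061 [526.  143.1  16.6] ((528.8684692382812, 118.0623779296875), (62.59368896484375, 111.91873168945312), 17.117786407470703) tool [[22.5, -30.7, 17.1], [102.3, 11.4, 19.9], [131.5, 30.8, 22.0]]
walltop 5793 [-27.3  27.4] 0.08 z 11.824883347751411
base 3725 [-30.7  30.8] 0.05 z 19.866216053508925
trim [-16.7  16.2] z -8.456764727880978
trim [-16.9  16. ] z -8.711280821790115
```

```bash
python3 -m handwheel '[[0,0,0.0004,0,0,0,0.8],[0,0,0.0004,0,0,0,0.8],[0,0,0.0004,0,0,0,0.6],[0,0,0.0004,0,0,0,0.5],[0,0,0.0004,0,0,0,0.4],[0,0,0.0004,0,0,0,0.3],[0,0,0.0004,0,0,0,0.3],[0,0,0.0004,0,0,0,0.3],[0,0,0.0004,0,0,0,0.3],[0,0,0.0004,0,0,0,0.3]]'
python3 -m handwheel '[[0,0,-0.01,0,0,0,0.3],[0,0,-0.025,0,0,0,0.3],[0,0,-0.04,0,0,0,0.3],[0,0,-0.055,0,0,0,0.3],[0,0,-0.07,0,0,0,0.3],[0,0,-0.08,0,0,0,0.3],[0,0,-0.085,0,0,0,0.3],[0,0,-0.085,0,0,0,0.3],[0,0,-0.085,0,0,0,0.3],[0,0,-0.085,0,0,0,0.3]]'
cat > tr.py <<'E'
from h import *
from scipy.spatial.transform import Rotation as Ro
s=manip.get_state();p=s['tcp_pos'];print(p,s['eef_rot'],s['opening'])
R=Ro.from_euler('xyz',s['eef_rot'],degrees=True).as_matrix()
c=cam('wrist');P=cloud(c);q=P.reshape(-1,3);L=(q-p)@R
col=c['color'].reshape(-1,3)
cv2.imwrite('pics/rel.png',c['color'][...,::-1])
k=(q[:,2]>38)&(q[:,2]<49)&(np.hypot(q[:,0]-540,q[:,1]-80)<120)&(abs(L[:,1])<25)
for lo in range(-60,140,20):
    m=k&(L[:,0]>lo)&(L[:,0]<lo+20)
    if m.sum()>20: print(lo,m.sum(),np.percentile(L[m],[1,50,99],axis=0).round(1).tolist(),'z',np.median(q[m,2]).round(1))
k=(abs(L[:,1])<18)&(q[:,2]>26)&(q[:,2]<47);print('tail end x',np.percentile(L[k&(L[:,0]<135),0],[.2,99.8]))
k=(q[:,2]>50)&(q[:,2]<62)&(abs(L[:,1])<35);print('hood x',np.percentile(L[k,0],[1,99]) if k.sum()>20 else None)
k=(q[:,2]>21)&(q[:,2]<29)&(abs(L[:,1])<30);print('walls',np.percentile(L[k],[1,99],axis=0).round(1).tolist())
E
python3 tr.py
```

```text
clock: 9.72
tcp_pos: [551.2, 44.6, 36.1]
eef_rot: [180.0, -0.0, 107.0]
wrist_force: [0.5, 0.2, 0.5]
opening: 59.8
finger_force: 0.0
clock: 10.55
tcp_pos: [550.4, 44.5, 120.2]
eef_rot: [-179.9, -0.0, 107.0]
wrist_force: [0.9, 0.5, -0.6]
opening: 60.0
finger_force: 0.0
[550.416146    44.51875027 120.22202732] [-1.79890763e+02 -2.17560417e-02  1.06985323e+02] 59.96527818431994
-40 819 [[-39.7, -14.0, 75.0], [-30.4, 1.1, 78.3], [-20.1, 16.2, 79.8]] z 41.9
-20 1093 [[-19.8, -15.6, 74.1], [-9.8, 1.1, 75.7], [-0.2, 17.6, 78.1]] z 44.5
0 1199 [[0.2, -15.8, 73.8], [10.3, 0.3, 75.5], [19.8, 17.2, 78.0]] z 44.8
20 1307 [[20.3, -16.0, 73.8], [30.0, 1.0, 75.6], [39.6, 17.3, 78.1]] z 44.7
40 1432 [[40.2, -16.2, 73.9], [50.0, 0.3, 75.5], [59.8, 17.5, 78.1]] z 44.7
60 1424 [[60.4, -16.0, 73.5], [70.0, 0.3, 75.3], [79.5, 16.7, 78.0]] z 44.9
80 854 [[80.2, -14.4, 74.3], [87.0, 0.3, 77.5], [99.6, 15.1, 82.1]] z 42.8
100 815 [[100.3, -11.1, 74.8], [109.2, 0.3, 78.4], [119.5, 11.3, 82.1]] z 41.8
120 178 [[120.0, -24.7, 71.5], [138.7, -0.3, 78.4], [139.3, 24.3, 82.2]] z 41.8
tail end x [-39.9913378  122.68219847]
hood x [138.2865398  146.02085713]
walls [[27.5, -26.5, 93.6], [139.0, 28.4, 98.4]]
```

View pics/rel.png

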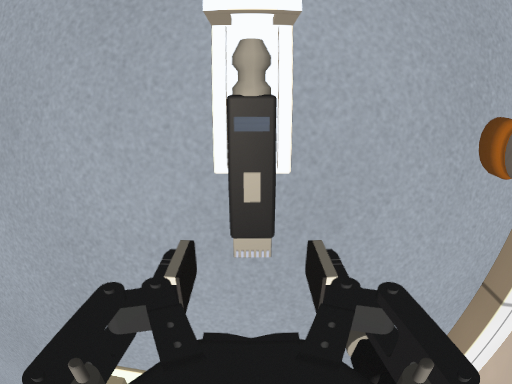

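The trimmer lies flat and straight in the channel, with its body at (251,165) between the walls (215–290) and its tail facing the hood at (252,15). I'll close the fingers, go behind the head and lower.

```bash
python3 -m handwheel '[[-0.02,0,0,0,0,0,0.5],[-0.045,0,0,0,0,0,0.8],[-0.07,0,0,0,0,0,1],[-0.085,0.0007,0,0,0,0,1],[-0.085,0.0007,0.01,0,0,0,1],[-0.085,0.0007,0.025,0,0,0,1],[-0.085,0.0007,0.045,0,0,0,1],[-0.085,0.0007,0.065,0,0,0,1],[-0.085,0.0007,0.08,0,0,0,1],[-0.085,0.0007,0.084,0,0,0,1]]' 60
python3 - <<'E'
from h import *
from scipy.spatial.transform import Rotation as Ro
s=manip.get_state();p=s['tcp_pos'];print(p,s['eef_rot'],s['opening'],s['wrist_force'])
R=Ro.from_euler('xyz',s['eef_rot'],degrees=True).as_matrix()
a=np.array([550.42,44.52,120.2]);print('moved in tool',R.T@(p-a))
c=cam('wrist');q=cloud(c).reshape(-1,3);L=(q-p)@R
k=(abs(L[:,1])<13)&(q[:,2]>22)&(q[:,2]<60)&(L[:,0]>-20)&(L[:,0]<140)
h,e=np.histogram(L[k,0],np.arange(-20,141,4));print(list(zip(e.astype(int),h)))
k2=(abs(L[:,1])<16)&(q[:,2]>39)&(q[:,2]<47)&(L[:,0]>28);print('trimmer start x',np.percentile(L[k2,0],[.5,99]))
k3=(abs(L[:,1])<18)&(L[:,2]>-15)&(L[:,2]<25)&(L[:,0]<22);print('finger front',np.percentile(L[k3,0],[90,99,99.9]),k3.sum())
E
```

```text
clock: 11.43
tcp_pos: [573.1, -34.4, 32.8]
eef_rot: [-179.6, -0.2, 107.1]
wrist_force: [-0.1, -0.2, -0.2]
opening: 0.0
finger_force: 0.0
[573.08242735 -34.44681873  32.82803469] [-179.56747634   -0.21923353  107.06897666] 0.04168995698742044 [-0.08184819 -0.23429529 -0.23694942]
moved in tool [-82.47414659  -0.85713672  87.06597991]
[(np.int64(-20), np.int64(0)), (np.int64(-16), np.int64(0)), (np.int64(-12), np.int64(40)), (np.int64(-8), np.int64(52)), (np.int64(-4), np.int64(51)), (np.int64(0), np.int64(57)), (np.int64(4), np.int64(638)), (np.int64(8), np.int64(1109)), (np.int64(12), np.int64(275)), (np.int64(16), np.int64(0)), (np.int64(20), np.int64(0)), (np.int64(24), np.int64(0)), (np.int64(28), np.int64(0)), (np.int64(32), np.int64(0)), (np.int64(36), np.int64(0)), (np.int64(40), np.int64(356)), (np.int64(44), np.int64(576)), (np.int64(48), np.int64(586)), (np.int64(52), np.int64(589)), (np.int64(56), np.int64(542)), (np.int64(60), np.int64(641)), (np.int64(64), np.int64(681)), (np.int64(68), np.int64(672)), (np.int64(72), np.int64(676)), (np.int64(76), np.int64(729)), (np.int64(80), np.int64(690)), (np.int64(84), np.int64(685)), (np.int64(88), np.int64(726)), (np.int64(92), np.int64(695)), (np.int64(96), np.int64(694)), (np.int64(100), np.int64(680)), (np.int64(104), np.int64(681)), (np.int64(108), np.int64(656)), (np.int64(112), np.int64(658)), (np.int64(116), np.int64(627)), (np.int64(120), np.int64(157)), (np.int64(124), np.int64(0)), (np.int64(128), np.int64(0)), (np.int64(132), np.int64(0)), (np.int64(136), np.int64(0))]
trimmer start x [ 42.00678741 120.1941968 ]
finger front [11.85155486 12.20953623 12.47020767] 1465
```

```bash
python3 -m handwheel '[[0.004,0,0,0,0,0,1],[0.01,0,0,0,0,0,1],[0.016,0,0,0,0,0,1],[0.021,0,0,0,0,0,1],[0.024,0,0,0,0,0,1],[0.027,0,0,0,0,0,1],[0.03,0,0,0,0,0,1],[0.033,0,0,0,0,0,1],[0.037,0,0,0,0,0,1],[0.041,0,0,0,0,0,1]]'
cat > pu.py <<'E'
from h import *
from scipy.spatial.transform import Rotation as Ro
s=manip.get_state();p=s['tcp_pos'];print(p,s['eef_rot'],'F',s['wrist_force'].round(1))
R=Ro.from_euler('xyz',s['eef_rot'],degrees=True).as_matrix()
print('F tool',(R.T@s['wrist_force']).round(1))
c=cam('wrist');q=cloud(c).reshape(-1,3);L=(q-p)@R;cv2.imwrite('pics/push.png',c['color'][...,::-1])
B=(q[:,2]>43.3)&(q[:,2]<47)&(abs(L[:,1])<18)&(L[:,0]>10)&(L[:,0]<170)
print('body top x',np.percentile(L[B,0],[.5,99.5]).round(1),'y',np.percentile(L[B,1],[1,99]).round(1))
D=np.array([-.293,.956])
k=(q[:,2]>36)&(q[:,2]<43)&(abs(L[:,1])<15)&(L[:,0]>10)&(L[:,0]<60);print('head x',np.percentile(L[k,0],[.5]).round(1))
k=(q[:,2]>55)&(q[:,2]<62)&(abs(L[:,1])<28)&(L[:,0]>60);print('hood front',np.percentile(L[k,0],[1]).round(1) if k.sum()>20 else None)
k=(q[:,2]>22)&(q[:,2]<28)&(abs(L[:,1])<32)&(L[:,0]>20);print('walls x',np.percentile(L[k,0],[.5,99.5]).round(1),'y',np.percentile(L[k,1],[1,99]).round(1))
E
python3 pu.py
```

```text
clock: 12.32
tcp_pos: [564.9, 2.2, 37.3]
eef_rot: [180.0, 0.1, 106.9]
wrist_force: [-0.8, -0.7, 0.7]
opening: -0.2
finger_force: 0.5
[564.91189678   2.19937111  37.33265287] [1.79974112e+02 5.14198775e-02 1.06937795e+02] F [-0.8 -0.7  0.7]
F tool [-0.5 -0.9 -0.7]
body top x [ 11.8 121.8] y [-16.4  15.4]
head x [11.4]
hood front None
walls x [ 70.8 129.5] y [-28.   26.7]
```

```bash
python3 -m handwheel '[[0.003,0,0,0,0,0,1],[0.006,0,0,0,0,0,1],[0.009,0,0,0,0,0,1],[0.012,0,0,0,0,0,1],[0.015,0,0,0,0,0,1],[0.018,0,0,0,0,0,1],[0.021,0,0,0,0,0,1],[0.024,0,0,0,0,0,1],[0.027,0,0,0,0,0,1],[0.03,0,0,0,0,0,1]]';python3 pu.py
```

```text
clock: 13.2
tcp_pos: [556.1, 30.2, 37.2]
eef_rot: [180.0, 0.1, 106.9]
wrist_force: [0.7, -3.1, -0.1]
opening: -0.1
finger_force: 1.9
[556.13584999  30.23572221  37.16166834] [1.79992452e+02 9.36216809e-02 1.06924516e+02] F [ 0.7 -3.1 -0.1]
F tool [-3.1 -0.2  0.1]
body top x [ 11.9 121.8] y [-16.5  15.3]
head x [11.4]
hood front None
walls x [ 41.8 129.4] y [-27.8  26.9]
```

```bash
python3 -m handwheel '[[0.001,0,0,0,0,0,1],[0.002,0,0,0,0,0,1],[0.003,0,0,0,0,0,1],[0.004,0,0,0,0,0,1],[0.005,0,0,0,0,0,1],[0.006,0,0,0,0,0,1],[0.007,0,0,0,0,0,1],[0.008,0,0,0,0,0,1],[0.009,0,0,0,0,0,1],[0.01,0,0,0,0,0,1]]';python3 pu.py
```

```text
clock: 14.08
tcp_pos: [552.8, 41.5, 37.1]
eef_rot: [-180.0, -0.0, 107.0]
wrist_force: [-0.6, 0.0, -0.7]
opening: -0.1
finger_force: 0.3
[552.84615549  41.53730943  37.05555176] [-1.79992516e+02 -3.25477540e-02  1.07017299e+02] F [-0.6  0.  -0.7]
F tool [ 0.2 -0.6  0.7]
body top x [ 11.9 121.9] y [-16.5  15.4]
head x [11.4]
hood front None
walls x [ 30.3 129.2] y [-27.9  26.8]
```

```bash
python3 -m handwheel '[[0.0003,0,0,0,0,0,1],[0.0006,0,0,0,0,0,1],[0.0009,0,0,0,0,0,1],[0.0012,0,0,0,0,0,1],[0.0015,0,0,0,0,0,1],[0.0018,0,0,0,0,0,1],[0.002,0,0,0,0,0,1],[0.0022,0,0,0,0,0,1],[0.0024,0,0,0,0,0,1],[0.0025,0,0,0,0,0,1]]';python3 pu.py
```

```text
clock: 14.97
tcp_pos: [552.3, 43.4, 37.2]
eef_rot: [180.0, -0.0, 107.0]
wrist_force: [0.8, -0.5, -1.3]
opening: 0.1
finger_force: 0.2
[552.29349456  43.35360037  37.15063364] [ 1.79999352e+02 -2.27737289e-03  1.06989307e+02] F [ 0.8 -0.5 -1.3]
F tool [-0.7  0.6  1.3]
body top x [ 11.9 121.9] y [-16.4  15.3]
head x [11.5]
hood front None
walls x [ 28.1 129.3] y [-27.9  26.8]
```

```bash
python3 -m handwheel '[[0.0002,0,0,0,0,0,1],[0.0004,0,0,0,0,0,1],[0.0006,0,0,0,0,0,1],[0.0008,0,0,0,0,0,1],[0.001,0,0,0,0,0,1],[0.0012,0,0,0,0,0,1],[0.0014,0,0,0,0,0,1],[0.0015,0,0,0,0,0,1],[0.0015,0,0,0,0,0,1],[0.0015,0,0,0,0,0,1]]';python3 pu.py
```

```text
clock: 15.85
tcp_pos: [552.0, 44.2, 37.2]
eef_rot: [180.0, 0.0, 107.0]
wrist_force: [0.9, -1.5, -0.1]
opening: 0.1
finger_force: 1.0
[552.0179562   44.23206998  37.17244378] [1.79991879e+02 3.76533040e-02 1.06966891e+02] F [ 0.9 -1.5 -0.1]
F tool [-1.7  0.5  0.1]
body top x [ 11.9 121.8] y [-16.5  15.4]
head x [11.3]
hood front None
walls x [ 27.3 129.1] y [-27.9  26.7]
```

```bash
python3 -m handwheel '[[0.0002,0,0,0,0,0,1],[0.0004,0,0,0,0,0,1],[0.0006,0,0,0,0,0,1],[0.0008,0,0,0,0,0,1],[0.001,0,0,0,0,0,1],[0.0012,0,0,0,0,0,1],[0.0014,0,0,0,0,0,1],[0.0015,0,0,0,0,0,1],[0.0015,0,0,0,0,0,1],[0.0015,0,0,0,0,0,1]]';python3 pu.py
```

```text
clock: 16.73
tcp_pos: [552.0, 44.3, 37.3]
eef_rot: [180.0, 0.1, 106.9]
wrist_force: [2.5, -5.1, -1.3]
opening: 0.2
finger_force: 2.9
[552.02709537  44.30839561  37.33469978] [1.79964396e+02 1.38493806e-01 1.06916637e+02] F [ 2.5 -5.1 -1.3]
F tool [-5.6  0.9  1.3]
body top x [ 11.9 121.7] y [-16.6  15.3]
head x [11.5]
hood front None
walls x [ 27.3 129.2] y [-28.   26.6]
```

```bash
python3 -m handwheel '[[0.0003,0,0,0,0,0,1],[0.0006,0,0,0,0,0,1],[0.0009,0,0,0,0,0,1],[0.0012,0,0,0,0,0,1],[0.0015,0,0,0,0,0,1],[0.0018,0,0,0,0,0,1],[0.002,0,0,0,0,0,1],[0.0022,0,0,0,0,0,1],[0.0025,0,0,0,0,0,1],[0.0025,0,0,0,0,0,1]]';python3 pu.py
```

```text
clock: 17.62
tcp_pos: [552.1, 44.4, 37.6]
eef_rot: [179.9, 0.3, 106.8]
wrist_force: [2.3, -8.0, -0.2]
opening: 0.1
finger_force: 4.4
[552.10597127  44.39220821  37.62815111] [179.91520596   0.3175233  106.8343693 ] F [ 2.3 -8.  -0.2]
F tool [-8.3 -0.1  0.3]
body top x [ 11.9 121.7] y [-16.8  15.2]
head x [11.5]
hood front None
walls x [ 27.2 129.1] y [-28.3  26.4]
```

```bash
python3 -m handwheel '[[0.0003,0,0,0,0,0,1],[0.0006,0,0,0,0,0,1],[0.0009,0,0,0,0,0,1],[0.0012,0,0,0,0,0,1],[0.0015,0,0,0,0,0,1],[0.0018,0,0,0,0,0,1],[0.002,0,0,0,0,0,1],[0.0022,0,0,0,0,0,1],[0.0025,0,0,0,0,0,1],[0.0025,0,0,0,0,0,1]]';python3 pu.py
python3 -m handwheel '[[-0.003,0,0,0,0,0,1],[-0.008,0,0,0,0,0,1],[-0.015,0,0,0,0,0,1],[-0.025,0,0,0,0,0,1],[-0.035,0,-0.01,0,0,0,1],[-0.045,0,-0.03,0,0,0,1],[-0.05,0,-0.06,0,0,0,1],[-0.05,0,-0.09,0,0,0,1],[-0.05,0,-0.12,0,0,0,1],[-0.05,0,-0.14,0,0,0,1]]'; sed -i 's/rel.png/home.png/;s/<120)/<140)/' tr.py; python3 tr.py;python3 - <<'E'
import sys
from h import *
a=cam('top');b=cam('side')
cv2.imwrite('pics/end.png',np.hstack([cv2.resize(a['color'][170:280,150:350],(400,220)),cv2.resize(b['color'][170:280,150:350],(400,220))])[...,::-1])
for c in (a,b):
    P=cloud(c).reshape(-1,3);P=P[np.isfinite(P).all(1)]
    m=(P[:,2]>75)&(P[:,2]<95)&(np.hypot(P[:,0]-511,P[:,1]+281)<110);print(cv2.minAreaRect(P[m][:,:2].astype(np.float32)))
E
```

```text
clock: 18.5
tcp_pos: [552.1, 44.5, 37.9]
eef_rot: [179.9, 0.5, 106.8]
wrist_force: [2.6, -11.5, -0.3]
opening: -0.0
finger_force: 6.0
[552.10266022  44.45620738  37.8803002 ] [179.8764668    0.49238351 106.75354773] F [  2.6 -11.5  -0.3]
F tool [-11.8  -0.8   0.4]
body top x [ 11.9 121.6] y [-17.   15.2]
head x [11.4]
hood front None
walls x [ 27.2 129.2] y [-28.4  26.2]
clock: 19.38
tcp_pos: [566.0, 2.3, 181.3]
eef_rot: [179.7, 0.0, 106.9]
wrist_force: [1.0, -0.9, -0.3]
opening: 0.2
finger_force: 0.0
[566.03631984   2.33491274 181.27049267] [1.79718825e+02 3.91469347e-02 1.06934724e+02] 0.24173444133767735
40 150 [[56.1, -17.5, 137.0], [58.1, -3.2, 138.9], [59.9, 11.9, 140.7]] z 42.3
60 756 [[60.6, -18.1, 135.4], [70.5, -2.3, 138.9], [79.6, 13.0, 140.9]] z 42.3
80 869 [[80.4, -18.9, 134.8], [90.1, -2.3, 136.5], [99.9, 13.4, 138.5]] z 44.7
100 864 [[100.7, -18.8, 134.5], [109.8, -2.3, 136.4], [119.6, 14.3, 139.4]] z 44.8
120 857 [[120.4, -19.7, 134.7], [129.9, -3.1, 136.4], [139.8, 14.2, 139.1]] z 44.8
tail end x [ 56.17273552 134.91272853]
hood x None
walls [[71.8, -29.6, 154.6], [176.5, 24.7, 159.1]]
((511.12738037109375, -281.8334045410156), (191.7659912109375, 49.09114074707031), 16.69742202758789)
((512.0979614257812, -281.9404602050781), (195.12704467773438, 46.568138122558594), 16.548551559448242)
```

View pics/home.png

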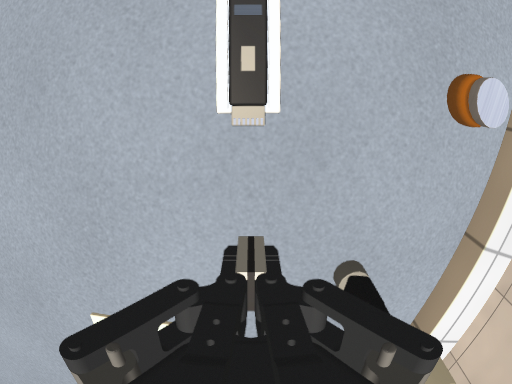

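View pics/end.png

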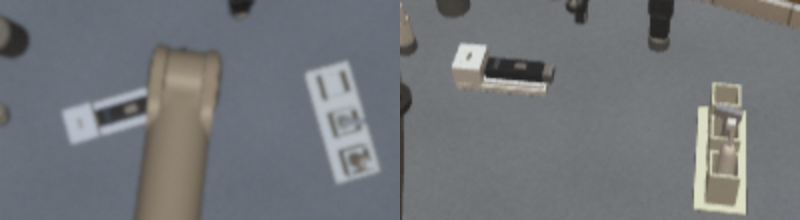

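The trimmer is in the hood: only its body and head show (the head at (248,116), flush with the channel end). It did not give under 12 N. The organiser is where it was, with the razor and toothbrush still standing in it.

```bash
python3 -c "
from cell import manip;print(manip.close_job())"
```

```text
the job is handed in; nothing more can be done
None
```

The trimmer is tail-first in the dock's hood, stopped at the measured home position and not moving under a 12 N push; the click itself was inferred, since I had no reading from the catches. The organiser, toothbrush and razor are still in place, and the job was handed in at about 19.5 s.

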